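# Hang the new brake pad on the caliper's twin pins and press it home

### The arm

A 6-joint arm with a two-finger parallel gripper is mounted at the origin on a cart in front of the work surface, level with it; the furniture and walls round the work are solid. World frame = base frame: x ahead of the robot, y to its left, z up, the work surface at z = 0. Lengths are in m, angles in rad, forces in N, time in s.
With the tool pointing down it reaches from about 0.275 to 0.825 m from the base axis. Payload 4.9 kg.
Tool frame: the origin (TCP) lies midway between the tips of the shut fingers; the grasp point (between the pads) lies 19 mm behind it; z points along the fingers, y is the line along which they close (so a half turn about z gives the same grasp; the last joint's range is limited). The gripper opens to 85 mm and grips with 20 to 120 N. Pads are 22 mm wide; open, the fingers measure 114 mm over their backs; the gripper's body (76 mm by 85 mm) begins 54 mm behind the grasp point. The pads swing forward as they close: fully open they stand 13 mm farther back than shut.
Start: joints at [-1.374, 0.326, -0.193, 1.052, 0, 1.437], TCP at [0.179, -0.52, 0.231] pointing down, gripper open.
Joint ranges: [-2.65, 2.65], [-0.97, 1.79], [-1.3, 1.35], [-1.93, 2.1], [-1.47, 1.37], [-3.14, 3.14]. Speed limits (rad/s): [2.57, 2.57, 3.14, 3.14, 3.14, 3.14].

### API

Orientations are given as [roll, pitch, yaw] about the fixed x, y, z axes, in that order (R = Rz(yaw) Ry(pitch) Rx(roll)).
In Python, from bench import * gives the robot as it stands.
- The arm moves only by the tool step_arm, never from a script. Its argument "targets" is a list of rows, each an object with "travel": the shift along the world's x, y, z normalised to -1 to 1, where 1 is 0.04 m, a list of three; "angular": the turn, a rotation vector about the world's x, y, z normalised to -1 to 1, where 1 is 4 degrees, a list of three; "hand": the opening, from 0 (shut) to 1 (fully open). A call has 1 to 12 rows; each row shifts and turns the commanded pose from where the row before left it; what a row does not reach is not made up. A row lasts 1/10 s, in which the tool goes at most 50 mm and 8.59 degrees, less where a joint would pass 70% of its speed; a pose out of reach is approached as far as the arm can. A call with a number of a shift or a turn outside -1 to 1 is refused whole. A call with a gripper value outside its range is refused whole. The fingers move at their own pace and stop on an object; "newtons" is the grip in N (left out, the last holds). Time passes only in rows, so rows that do not move let the fingers close. It gives the time, the measured TCP pose, the force, the opening and the grip force at its end, in the units of the state.
- state(): the state, without advancing time (a new reading comes with each control period).
- get_image(name): name is "side" or "top"; returns (picture, depth): 384x512x3 uint8, blue, green, red; 384x512 float32, m along the optical axis (not along the pixel's ray), 0 where there is no reading.
- camera_model(name): a dict with "mtx" (3x3 intrinsics, pixels), "T" (4x4, takes a point from camera to world coordinates). Camera axes: x right, y down, z forward; pixel columns grow to the right and rows downward; lengths in m; the calibration is good to about 2 mm. A picture is of the moment at which its call begins. camera_model takes no time and is no camera call.
- sign_off(): hands the job in; it is judged then, once.
The state is a dict: "t": time; "joint_positions": joint angles; "qd": joint speeds; "effort": joint torques, N m; "tcp_pos": TCP position; "tool_rot": TCP orientation; "force": force on the tool from outside, world axes, zero at the start; "moment": the same for the moment, N m; "gripper_width": opening from 0.0 (shut) to 1.0 (fully open); "grip_force": force on a finger pad.
Only numpy, scipy, OpenCV 4.12 (cv2) and the standard library are available. Lean on these libraries where they do the work, as an engineer would, in place of code of your own. Each camera call takes 0.05 s, during which the arm holds its last target. There are 200 camera calls.

### The job

Hang the new brake pad (the one with the thick black lining and the green backing plate) on the two pad pins of the caliper half, lining facing out, both holes on the pins; then press the pad home along the pins so that it pushes the piston all the way back into its bore, and leave it sitting there square. Leave the worn pad and the other things on the bench where they are.

Things in the scene. Friction and masses are not known exactly. Their poses are not given: they have to be found in the camera images.
- new_pad: New brake pad, 48 x 136 x 16 mm, about 0.35 kg, flat on the bench, lining up. Origin: centre of its underside. Own x: across, towards the edge with the holes; y: along; z: out of the lining (up at the start). Green steel plate z 0 to 6 mm, black lining z 6 to 16, 79 mm long, a 5 mm groove across its middle. Edges at x = -24 and +24 are flat and flush: grasp there, 48 mm wide.
- hole_left (a point): Centre of one hole of the new pad, on the front of the 6 mm backing plate: pad x = +14, y = +52, z = 6 mm. Hole 11 mm in diameter, through the plate only, in an ear at the pad's end (no lining there).
- hole_right (a point): The other hole, 11 mm, at pad x = +14, y = -52, z = 6 mm.
- worn_pad: Worn pad, rusty brown, same outline and origin as the new one but with a grey lining only 3 mm thick (9 mm in all). To be left alone. (Elsewhere: big coils of black hose stand on the left end of the bench, beyond y = +0.45 m, near the gripper at the start; keep the arm clear of them.)
- stand: Fixed blue stand: base 150 x 190 x 10 mm, origin at the centre of its underside, z up, x the level direction in which its slope rises. It carries a sloping plate (mount) with a grey cast caliper half bolted flat on it: round steel piston in the middle, two steel pad pins beside it, all pointing up and to the slope's low side (-x), about to the robot's left.
- mount: Sloping plate of the stand, 112 (slope) x 194 (wide) mm. Origin: centre of its upper face, 85 mm above the bench. Own z: square out of the face, along the pins, 35 degrees from vertical, leaning to the slope's low side; x: up the slope; y: level. The hung pad's axes are parallel to these. The caliper sits d sideways (along y) in its bolt slots, -10 to +10 mm, not reported: feel or look for it.
- pin_tips (a point): Midway between the two pin tips if d were 0: mount x = +14, y = 0, z = 74 mm. The pins stand at mount y = d - 52 and d + 52 mm, x = +14, 8 mm in diameter, free from z = 30 to 74 mm; the tips chamfered by less than 1 mm. All else of the caliper except the piston is below z = 36 mm.
- pad_home (a point): Where the new pad's origin is when fully home if d were 0: mount x = 0, y = 0, z = 38 mm. Truly it is d along y from here, and up to 2 mm lower down the slope, as the holes are 3 mm wider than the pins. Let go on the pins, the pad slides down them by its weight until it meets the piston.
- piston (a joint): How far the piston (38 mm steel disc at mount x = 0, y = d) is pushed in, m: 0 fully out (face at mount z = 50 mm), 0.012 fully in (face at z = 38 mm, a hard stop). Starts at 0 to 0.006, slides stiffly (about 8 N to move it) and stays where it is left.
- grease_tin: Yellow round tin, 68 mm across, 48 mm high, origin at the centre of its underside. Bystander.
- brake_cylinder: Small rusty cylinder with black ends lying on its side, 34 x 98 x 34 mm, long along own y, origin at its underside. Bystander.
- spanner_13: Combination spanner, 28 x 185 x 9 mm, long along own y, origin at its underside. Bystander.
Not all that is in view belongs to the job. Leave any orange look-alike of the new_pad alone.

How it is judged:
By the outcome, as a careful person would: the job done as asked, in the order asked, and still so for the second after the job is handed in, with the robot touching nothing.
It also fails if it takes over 72 s, if anything falls off the work surface, if the arm or the gripper's body presses on something with over 40 N, if the wrist force passes 120 N, or if a joint passes its speed limit or range.

## Working session

There is one attempt and no reset: what is moved stays moved. The work goes in short steps, Python scripts to look and compute and a tool call to move; the robot and the scene stay as the last step left them, time stands still between calls to the robot, and variables do not carry over. Pictures are saved under pics/ and viewed, at most 10 in all, crops included, and the job is handed in when it is done.

Besides the shell and the picture viewer there is one more tool, called after "Request:" as name(argument=value, ...) on one line, values as JSON. step_arm: Moves the arm, as the interface text tells. Scaled input: -1 to 1 covers 0.04 m each way for a shift and 4 degrees each way for a turn. Its arguments: {"type":"object","properties":{"targets":{"type":"array"},"newtons":{"type":"number"}},"required":["targets"]}

```bash
ls; mkdir -p pics
python3 - <<'E'
from bench import *
import cv2,numpy as np
s=state();print(s)
for n in("top","side"):
    im,d=get_image(n);cv2.imwrite(f"pics/{n}0.png",im);np.save(f"pics/{n}0d.npy",d)
    c=camera_model(n);print(n,np.round(c["mtx"],1).tolist(),np.round(c["T"],4).tolist())
E
```

```text
pics
{'t': 0.0, 'joint_positions': array([-1.37423456e+00,  3.26949774e-01, -1.93585691e-01,  1.05196493e+00,
       -1.64109705e-05,  1.43663393e+00]), 'qd': array([-0.00093085, -0.00195468,  0.00036916,  0.00039487,  0.00049715,
       -0.00096847]), 'effort': array([-1.56255559e-03, -4.43393791e+01,  2.62444317e+01,  1.54603942e-02,
       -1.46617194e-04, -5.39381915e-06]), 'tcp_pos': array([ 0.17851392, -0.51962213,  0.23049792]), 'tool_rot': array([-3.13990170e+00, -2.11673319e-04,  3.30724004e-01]), 'force': array([-1.35160108,  0.00602689, -0.26633699]), 'moment': array([ 0.01074246, -0.0083178 , -0.04310857]), 'grip_force': 0.0, 'gripper_width': 0.9997241648319437}
top [[432.2, 0.0, 253.2], [0.0, 432.2, 188.4], [0.0, 0.0, 1.0]] [[0.0058, -0.9765, 0.2156, 0.3513], [-1.0, -0.0046, 0.0061, -0.0556], [-0.0049, -0.2156, -0.9765, 1.2295], [0.0, 0.0, 0.0, 1.0]]
side [[386.0, 0.0, 264.2], [0.0, 386.0, 192.2], [0.0, 0.0, 1.0]] [[-0.8466, 0.4481, -0.2872, 0.851], [0.5321, 0.7008, -0.4751, 0.3989], [-0.0116, -0.555, -0.8317, 0.8868], [0.0, 0.0, 0.0, 1.0]]
```

View pics/top0.png

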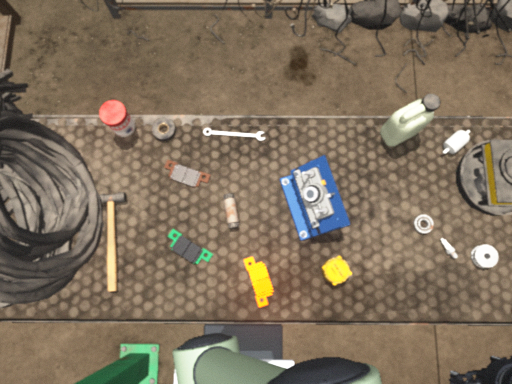

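View pics/side0.png

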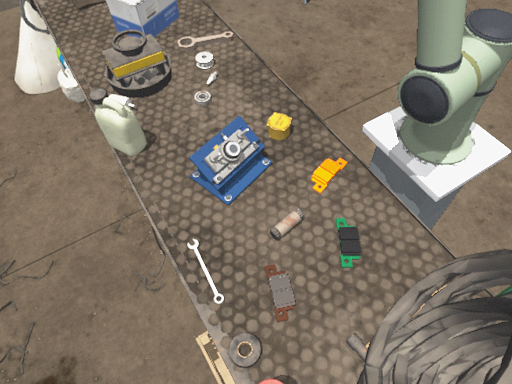

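```bash
cat > h.py <<'E'
import cv2,numpy as np
from bench import *
def ray(n,uv,z):
    c=camera_model(n);uv=np.atleast_2d(uv).astype(float)
    d=np.c_[uv,np.ones(len(uv))]@np.linalg.inv(c["mtx"]).T@c["T"][:3,:3].T
    o=c["T"][:3,3];return o+d*((z-o[2])/d[:,2])[:,None]
def proj(n,p):
    c=camera_model(n);q=(np.atleast_2d(p)-c["T"][:3,3])@c["T"][:3,:3]
    q=q@c["mtx"].T;return q[:,:2]/q[:,2:]
def big(im,x0,y0,x1,y1,k):return cv2.resize(im[y0:y1,x0:x1],None,fx=k,fy=k,interpolation=cv2.INTER_CUBIC)
E
python3 - <<'E'
from h import *
t=cv2.imread("pics/top0.png");s=cv2.imread("pics/side0.png")
A=np.hstack([big(t,155,220,255,315,4),big(t,270,145,360,240,4)])
B=np.hstack([big(s,310,205,410,275,4),big(s,185,110,275,180,4)])
out=np.vstack([A,B]);out=out[:600 if out.shape[0]<600 else None];f=600/out.shape[0]
cv2.imwrite("pics/crop1.png",cv2.resize(out,None,fx=f,fy=f))
for n,im in(("top",t),("side",s)):
    h=cv2.cvtColor(im,cv2.COLOR_BGR2HSV)
    g=cv2.inRange(h,(50,120,60),(85,255,255))
    k,l,st,ce=cv2.connectedComponentsWithStats(g)
    for i in range(1,k):
        if st[i,4]>25:
            ys,xs=np.where(l==i);m=cv2.minAreaRect(np.c_[xs,ys].astype(np.float32))
            print(n,st[i].tolist(),ce[i].round(1),ray(n,ce[i],.006).round(4),m)
    b=cv2.inRange(h,(100,130,60),(125,255,255))
    k,l,st,ce=cv2.connectedComponentsWithStats(b)
    for i in range(1,k):
        if st[i,4]>400:
            ys,xs=np.where(l==i);m=cv2.minAreaRect(np.c_[xs,ys].astype(np.float32))
            bp=cv2.boxPoints(m);print(n,st[i].tolist(),bp.round(1).tolist(),ray(n,bp,.01).round(4).tolist())
E
```

```text
top [168, 229, 14, 18, 96] [173.8 236.1] [[0.4821 0.1763 0.006 ]] ((172.46002197265625, 237.2200164794922), (9.800000190734863, 15.800002098083496), 36.869895935058594)
top [195, 249, 17, 15, 105] [203.8 255.9] [[0.4269 0.0894 0.006 ]] ((203.65232849121094, 257.9399108886719), (10.481948852539062, 16.640094757080078), 31.607501983642578)
top [77, 352, 80, 32, 1257] [121.9 371.2] [[0.1228 0.2977 0.006 ]] ((117.91997528076172, 376.9843444824219), (29.842159271240234, 77.56037902832031), 61.29404830932617)
top [299, 156, 50, 77, 1025] [[297.70001220703125, 164.10000610351562], [326.20001220703125, 154.60000610351562], [349.29998779296875, 223.89999389648438], [320.79998779296875, 233.39999389648438]] [[0.694, -0.1777, 0.01], [0.7233, -0.2618, 0.01], [0.5188, -0.321, 0.01], [0.4914, -0.2395, 0.01]]
top [282, 170, 36, 69, 510] [[276.3999938964844, 176.0], [292.8999938964844, 169.6999969482422], [317.5, 234.0], [301.1000061035156, 240.3000030517578]] [[0.6579, -0.1153, 0.01], [0.6771, -0.1633, 0.01], [0.4896, -0.2303, 0.01], [0.4716, -0.1836, 0.01]]
side [336, 218, 18, 12, 85] [341.4 222.9] [[0.429  0.0851 0.006 ]] ((343.90386962890625, 222.51922607421875), (10.394153594970703, 16.4737548828125), 78.69007110595703)
side [340, 254, 20, 13, 149] [347.9 259.7] [[0.4798 0.1747 0.006 ]] ((349.2396545410156, 260.4258728027344), (18.967212677001953, 11.979292869567871), 3.3664608001708984)
side [190, 116, 82, 89, 2136] [[180.5, 165.10000610351562], [238.0, 114.69999694824219], [277.8999938964844, 160.3000030517578], [220.39999389648438, 210.6999969482422]] [[0.7012, -0.3107, 0.01], [0.4614, -0.3951, 0.01], [0.456, -0.1742, 0.01], [0.6775, -0.1145, 0.01]]
```

View pics/crop1.png

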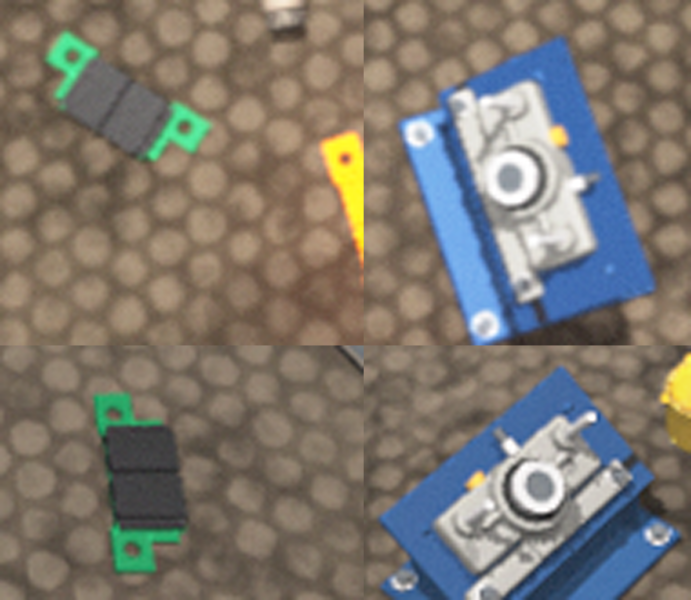

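```bash
cat >> h.py <<'E'
def mount(yaw,c=(.5906,-.2199)):
    x=np.array([np.cos(yaw),np.sin(yaw),0]);y=np.array([-np.sin(yaw),np.cos(yaw),0]);s,k=np.sin(np.radians(35)),np.cos(np.radians(35))
    z=np.array([0,0,1.]);return np.array([*c,.085]),np.c_[k*x+s*z,y,k*z-s*x]
E
python3 - <<'E'
from h import *
O,R=mount(np.radians(-69.9))
P=lambda a:O+np.array(a)@R.T/1000
o=[]
for n,(x0,y0,x1,y1) in(("top",(275,150,355,245)),("side",(185,112,275,207))):
    im=cv2.imread(f"pics/{n}0.png");k=6;b=big(im,x0,y0,x1,y1,k)
    def dr(p,c,closed=False):
        q=((proj(n,p)-[x0,y0]+.5)*k).round().astype(np.int32);cv2.polylines(b,[q],closed,c,1,cv2.LINE_AA)
    dr(P([(-56,-97,0),(56,-97,0),(56,97,0),(-56,97,0)]),(0,255,255),True)
    for y in(-52,52):dr(P([(14,y,30),(14,y,74)]),(0,0,255))
    a=np.linspace(0,6.28,40);dr(P(np.c_[19*np.cos(a),19*np.sin(a),0*a+47]),(0,255,0))
    o.append(b)
h=570;o=[cv2.copyMakeBorder(x,0,h-x.shape[0],0,0,0) for x in o]
v=np.hstack(o);print(v.shape);f=min(1,800/v.shape[1]);cv2.imwrite("pics/ov.png",cv2.resize(v,None,fx=f,fy=f) if f<1 else v);print(f)
E
```

```text
(570, 1020, 3)
0.7843137254901961
```

View pics/ov.png

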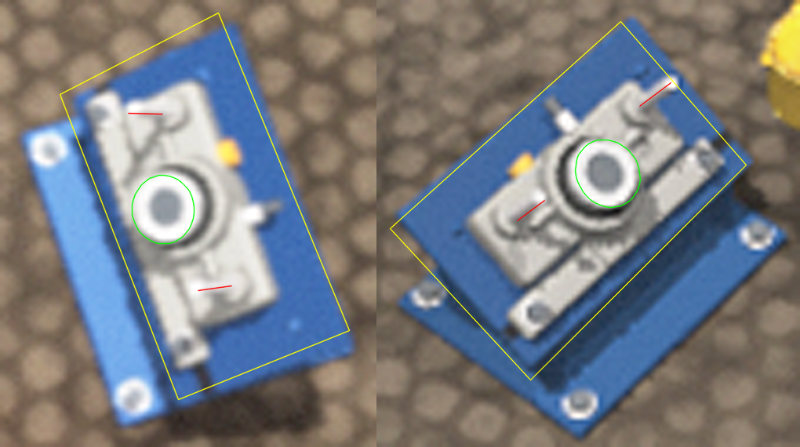

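Run:
```python
from h import *
im={n:cv2.imread(f"pics/{n}0.png") for n in("top","side")}
tl=[("top",(288,162)),("top",(305,197)),("side",(312-0-0,0))]
# tiles 24x18 px at 16x
T=[("top",296,164),("top",307,201),("side",205-2,146),("side",234,120)]
o=[]
for n,u,v in T:
    b=big(im[n],u-0,v,u+25,v+18,16)
    for i in range(0,25,5):cv2.putText(b,str(u+i),(i*16,10),0,.35,(0,0,255));cv2.line(b,(i*16+8,12),(i*16+8,18),(0,0,255))
    for i in range(0,18,5):cv2.putText(b,str(v+i),(0,i*16+12),0,.35,(0,0,255))
    o.append(b)
cv2.imwrite("pics/pins.png",np.vstack([np.hstack(o[:2]),np.hstack(o[2:])])[:600,:800])
for n in im:
    h=cv2.cvtColor(im[n],cv2.COLOR_BGR2HSV);b=cv2.inRange(h,(100,120,50),(125,255,255))
    if n=="top":
        pts=np.array([(np.where(b[r,300:365])[0].max()+300,r) for r in range(165,220)],float)
    else:
        pts=np.array([(c,np.where(b[90:200,c])[0].min()+90) for c in range(197,236)],float)
    p=ray(n,pts,.117);l=cv2.fitLine(p[:,:2].astype(np.float32),cv2.DIST_HUBER,0,.001,.001).ravel()
    print(n,l,np.degrees(np.arctan2(l[1],l[0])),p[0],p[-1])
    g=im[n].min(2);x0,y0=(295,180) if n=="top" else (222,138)
    c=cv2.HoughCircles(cv2.resize(g[y0:y0+30,x0:x0+30],None,fx=8,fy=8,interpolation=cv2.INTER_CUBIC),cv2.HOUGH_GRADIENT,1,300,param1=80,param2=15,minRadius=35,maxRadius=65)
    print(n,None if c is None else (c[0,0]/8+[x0-.5,y0-.5,0]))
```

```text
top [ 0.9506913   0.31013885  0.5886766  -0.2698475 ] 18.067598 [ 0.66178854 -0.24763488  0.117     ] [ 0.51689501 -0.29487805  0.117     ]
top [310.4375     193.3125       7.44999981]
side [ 0.95187956  0.30647227  0.59058154 -0.26678973] 17.846762 [ 0.6634801 -0.2429024  0.117    ] [ 0.52408585 -0.28864128  0.117     ]
side [232.1875 148.4375   7.625 ]
```

View pics/pins.png

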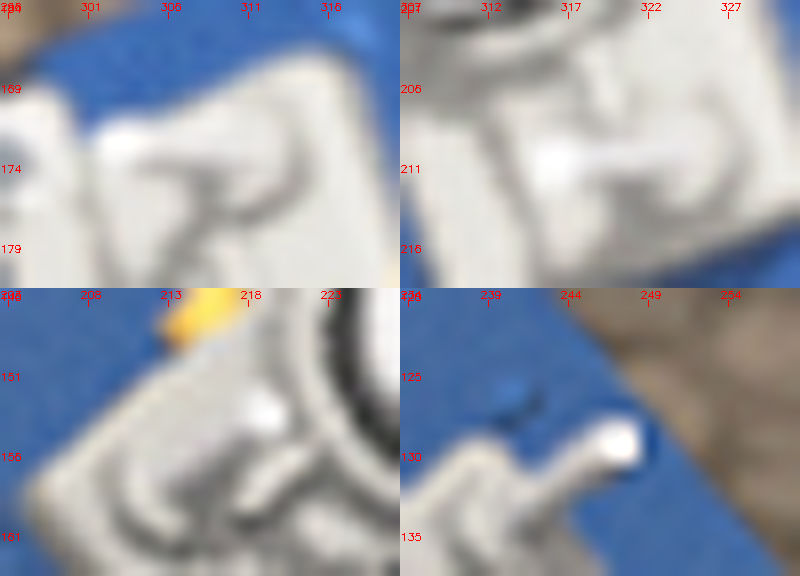

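```bash
cat > tri.py <<'E'
from h import *
def tri(ut,us):
    A=[];b=[]
    M=np.zeros((3,3));r=np.zeros(3)
    for n,u in(("top",ut),("side",us)):
        o=camera_model(n)["T"][:3,3];d=ray(n,u,0)[0]-o;d/=np.linalg.norm(d);Q=np.eye(3)-np.outer(d,d);M+=Q;r+=Q@o
    p=np.linalg.solve(M,r);e=[(proj(n,p)[0]-u).round(2) for n,u in(("top",ut),("side",us))];return p,e
E
python3 - <<'E'
from tri import *
a,ea=tri((303.3,172.1),(219.1,153.3));b,eb=tri((315.9,210.6),(247.25,129.1));c,ec=tri((310.44,193.3),(232.19,148.44))
print(a,ea,b,eb,np.linalg.norm(a-b),np.degrees(np.arctan2(*(a-b)[[1,0]])));print("piston",c,ec)
O,R=mount(np.radians(-72));m=(a+b)/2;print("mid",m,"piston rel tips in mount mm",(c-m)@R*1000,"mount origin(tip)",m-R@[.014,0,.074])
# pad
t=cv2.imread("pics/top0.png")
for n in("top","side"):
    im=cv2.imread(f"pics/{n}0.png");x0,y0,x1,y1=(155,220,225,275) if n=="top" else (325,210,370,275)
    s=im[y0:y1,x0:x1].astype(int);k=np.uint8((s.max(2)<(75 if n=="top" else 60)))*255
    nc,l,st,ce=cv2.connectedComponentsWithStats(cv2.morphologyEx(k,cv2.MORPH_CLOSE,np.ones((3,3))))
    i=1+st[1:,4].argmax();ys,xs=np.where(l==i);r=cv2.minAreaRect(np.c_[xs+x0,ys+y0].astype(np.float32));bp=cv2.boxPoints(r)
    print(n,st[i],r,ray(n,r[0],.016),ray(n,bp,.016)[:,:2].round(4).tolist())
E
```

```text
[ 0.63111056 -0.17642145  0.1548775 ] [array([-0.29,  0.35]), array([-0.46, -0.12])] [ 0.53185672 -0.20667946  0.15537776] [array([-0.07,  0.09]), array([-0.11, -0.03])] 0.10376474216127005 16.95409481715595
piston [ 0.58372471 -0.19861831  0.12032289] [array([-0.02,  0.03]), array([-0.04, -0.01])]
mid [ 0.58148364 -0.19155045  0.15512763] piston rel tips in mount mm [-13.88961026  -0.05270684 -32.76313034] mount origin(tip) [ 0.59105591 -0.22101088  0.08648031]
top [36 42  1  1  1] ((191.0, 262.0), (0.0, 0.0), 0.0) [[0.40944567 0.12325531 0.016     ]] [[0.4094, 0.1233], [0.4094, 0.1233], [0.4094, 0.1233], [0.4094, 0.1233]]
side [14 25 20  6 42] ((348.20269775390625, 238.78378295898438), (19.39908218383789, 4.438772678375244), 9.462322235107422) [[0.44773683 0.1335471  0.016     ]] [[0.4697, 0.1215], [0.4605, 0.1128], [0.4258, 0.1456], [0.4351, 0.154]]
```

Run:
```python
from h import *
for n in("top","side"):
    im=cv2.imread(f"pics/{n}0.png");x0,y0,x1,y1=(155,220,225,275) if n=="top" else (325,210,370,275)
    k=8;s=cv2.resize(im[y0:y1,x0:x1],None,fx=k,fy=k,interpolation=cv2.INTER_CUBIC);h=cv2.cvtColor(s,cv2.COLOR_BGR2HSV)
    print(n,im[247 if n=="top" else 240,186 if n=="top" else 347])
    m=np.uint8((s.max(2)<100)&((h[...,1]<50)|(s.max(2)<50)))*255
    m=cv2.morphologyEx(cv2.morphologyEx(m,cv2.MORPH_OPEN,np.ones((15,15))),cv2.MORPH_CLOSE,np.ones((25,25)))
    nc,l,st,ce=cv2.connectedComponentsWithStats(m);i=1+st[1:,4].argmax()
    pts=np.argwhere(l==i)[:,::-1]/k+[x0-.5,y0-.5]
    p=ray(n,pts,.016)[:,:2]*1000;r=cv2.minAreaRect(p.astype(np.float32));print(" lining",r,p.mean(0).round(1))
    g=np.uint8((h[...,0]>50)&(h[...,0]<85)&(h[...,1]>110))*255
    cs,hi=cv2.findContours(g,cv2.RETR_CCOMP,cv2.CHAIN_APPROX_NONE)
    for c,q in zip(cs,hi[0]):
        if cv2.contourArea(c)>150:
            M=cv2.moments(c);uv=np.array([M['m10'],M['m01']])/M['m00']/k+[x0-.5,y0-.5]
            print(" hole" if q[3]>=0 else " green",cv2.contourArea(c)/k/k,uv.round(1),ray(n,uv,.006)[0].round(4))
```

```text
top [97 97 99]
 lining ((438.5614318847656, 143.85728454589844), (9.622159957885742, 29.771032333374023), 60.42487335205078) [437.6 144.2]
 green 118.3359375 [204.  255.7] [0.4277 0.0889 0.006 ]
 hole 10.25 [205.3 254.6] [0.4305 0.0854 0.006 ]
 green 108.859375 [173.8 235.9] [0.4825 0.1761 0.006 ]
 hole 9.5078125 [174.5 234.9] [0.4854 0.1744 0.006 ]
side [65 60 63]
 lining ((447.22222900390625, 138.68023681640625), (77.1258316040039, 50.020694732666016), 58.83364486694336) [447.4 139.6]
 green 162.3125 [347.5 259.9] [0.4809 0.1746 0.006 ]
 hole 13.0546875 [345.8 260.7] [0.486  0.1741 0.006 ]
 green 101.9375 [341.4 223. ] [0.4291 0.0855 0.006 ]
 hole 10.7265625 [340.8 223.6] [0.4316 0.0859 0.006 ]
```

Request:
step_arm(targets=[{"travel":[0.4,1,0],"angular":[0,0,0.5],"hand":1},{"travel":[0.4,1,0],"angular":[0,0,0.5],"hand":1},{"travel":[0.4,1,0],"angular":[0,0,0.5],"hand":1},{"travel":[0.4,1,0],"angular":[0,0,0.5],"hand":1},{"travel":[0.4,1,0],"angular":[0,0,0.5],"hand":1},{"travel":[0.4,1,0],"angular":[0,0,0.5],"hand":1},{"travel":[0.4,1,0],"angular":[0,0,0.5],"hand":1},{"travel":[0.4,1,0],"angular":[0,0,0.5],"hand":1}])

```text
t: 0.9
tcp_pos: [0.3067, -0.1984, 0.2311]
tool_rot: [-3.141, -0.0, 0.611]
force: [1.3, -0.3, 0.4]
gripper_width: 1.002
grip_force: 0.0
```

Request:
step_arm(targets=[{"travel":[0.35,0.84,-0.25],"angular":[0,0,0.58],"hand":1},{"travel":[0.35,0.84,-0.25],"angular":[0,0,0.58],"hand":1},{"travel":[0.35,0.84,-0.25],"angular":[0,0,0.58],"hand":1},{"travel":[0.35,0.84,-0.25],"angular":[0,0,0.58],"hand":1},{"travel":[0.35,0.84,-0.25],"angular":[0,0,0.58],"hand":1},{"travel":[0.35,0.84,-0.25],"angular":[0,0,0.58],"hand":1},{"travel":[0.35,0.84,-0.25],"angular":[0,0,0.58],"hand":1},{"travel":[0.35,0.84,-0.25],"angular":[0,0,0.58],"hand":1},{"travel":[0.35,0.84,-0.25],"angular":[0,0,0.58],"hand":1},{"travel":[0.35,0.84,-0.25],"angular":[0,0,0.6],"hand":1},{"travel":[0,0,0],"angular":[0,0,0],"hand":1}])

```text
t: 2.0
tcp_pos: [0.4472, 0.1389, 0.13]
tool_rot: [-3.14, -0.0, 1.022]
force: [-0.9, -0.9, 0.4]
gripper_width: 0.999
grip_force: 0.0
```

Request:
step_arm(newtons=60, targets=[{"travel":[-0.01,-0.04,-0.9],"angular":[0,0,0],"hand":1},{"travel":[0,0,-0.9],"angular":[0,0,0],"hand":1},{"travel":[0,0,-0.7],"angular":[0,0,0],"hand":1},{"travel":[0,0,-0.4],"angular":[0,0,0],"hand":1},{"travel":[0,0,-0.3],"angular":[0,0,0],"hand":1},{"travel":[0,0,0],"angular":[0,0,0],"hand":1},{"travel":[0,0,0],"angular":[0,0,0],"hand":0.4},{"travel":[0,0,0],"angular":[0,0,0],"hand":0.4},{"travel":[0,0,0],"angular":[0,0,0],"hand":0.4},{"travel":[0,0,0],"angular":[0,0,0],"hand":0.4}])

```text
t: 3.0
tcp_pos: [0.4465, 0.1345, 0.0045]
tool_rot: [3.141, -0.001, 1.017]
force: [-2.8, 0.4, 7.6]
gripper_width: 0.537
grip_force: 60.9
```

Request:
step_arm(newtons=80, targets=[{"travel":[0,0,0.2],"angular":[0,0,0],"hand":0.3},{"travel":[0,0,0.8],"angular":[0,0,0],"hand":0.3},{"travel":[0,0,1],"angular":[0,0,0],"hand":0.3},{"travel":[0,0,1],"angular":[0,0,0],"hand":0.3},{"travel":[0,0,1],"angular":[0,0,0],"hand":0.3},{"travel":[0,0,1],"angular":[0,0,0],"hand":0.3},{"travel":[0,0,1],"angular":[0,0,0],"hand":0.3},{"travel":[0,0,0],"angular":[0,0,0],"hand":0.3}])

```text
t: 3.8
tcp_pos: [0.4493, 0.1346, 0.2491]
tool_rot: [3.134, -0.006, 1.016]
force: [0.1, -0.4, -3.5]
gripper_width: 0.53
grip_force: 83.6
```

Run:
```python
from h import *
t,d=get_image("top");s,d2=get_image("side");st=state();print(st["tcp_pos"],st["tool_rot"],st["force"],st["gripper_width"])
cv2.imwrite("pics/top1.png",t);cv2.imwrite("pics/side1.png",s)
p=st["tcp_pos"];a=proj("top",p)[0].astype(int);b=proj("side",p)[0].astype(int);print(a,b)
f=lambda im,c:big(im,max(c[0]-50,0),max(c[1]-60,0),c[0]+50,c[1]+60,4)
cv2.imwrite("pics/g1.png",np.hstack([f(t,a),f(s,b)]))
```

```text
[0.44639497 0.13418891 0.24405718] [ 3.13996471e+00 -1.12290753e-03  1.01637361e+00] [-0.7453202  -0.40151448 -4.32774116] 0.5292696544842466
[172 240] [368 187]
```

View pics/g1.png

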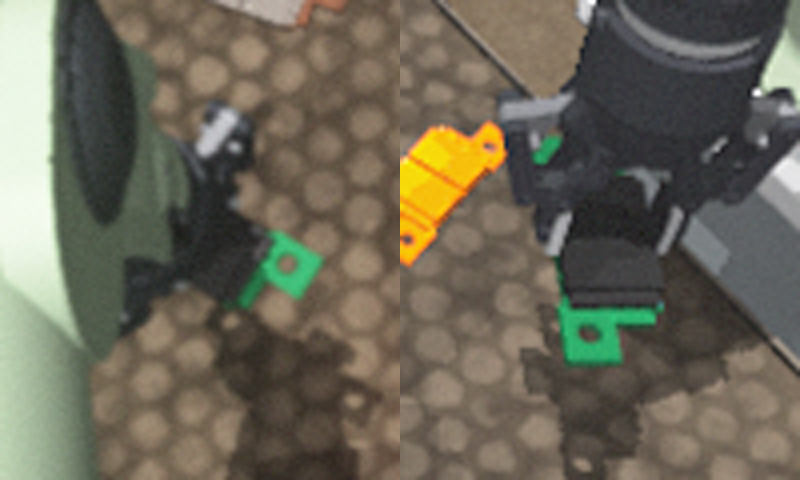

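Run:
```python
from h import *
T=np.array([.4464,.1342,.2441])
for z in(.2416,.2456,.2496):
    r=ray("top",(193.5,245.2),z)[0];l=ray("side",(365,209.75),z)[0];v=l-r
    y=v/np.linalg.norm(v);x=np.array([y[1],-y[0],0]);c=(l+r)/2-.014*x
    print(z,np.linalg.norm(v).round(4),np.degrees(np.arctan2(v[1],v[0])).round(2),"pad centre",c.round(4),"rel TCP along pad x,y",((c-T)@x).round(4),((c-T)@y).round(4))
```

```text
0.2416 0.0979 60.26 pad centre [0.4485 0.1351 0.2416] rel TCP along pad x,y 0.0014 0.0019
0.2456 0.1009 59.53 pad centre [0.4496 0.1357 0.2456] rel TCP along pad x,y 0.002 0.0029
0.2496 0.1039 58.84 pad centre [0.4506 0.1363 0.2496] rel TCP along pad x,y 0.0025 0.004
```

Request:
step_arm(targets=[{"travel":[0.27,-0.66,0],"angular":[0,0,-0.93],"hand":0.3},{"travel":[0.27,-0.66,0],"angular":[0,0,-0.93],"hand":0.3},{"travel":[0.27,-0.66,0],"angular":[0,0,-0.93],"hand":0.3},{"travel":[0.27,-0.66,0],"angular":[0,0,-0.93],"hand":0.3},{"travel":[0.27,-0.66,0],"angular":[0,0,-0.93],"hand":0.3},{"travel":[0.27,-0.66,0],"angular":[0,0,-0.93],"hand":0.3},{"travel":[0.27,-0.66,0],"angular":[0,0,-0.93],"hand":0.3},{"travel":[0.27,-0.66,0],"angular":[0,0,-0.93],"hand":0.3},{"travel":[0.27,-0.66,0],"angular":[0,0,-0.93],"hand":0.3},{"travel":[0.27,-0.66,0],"angular":[0,0,-0.93],"hand":0.3},{"travel":[0.27,-0.66,0],"angular":[0,0,-0.93],"hand":0.3}])

```text
t: 5.0
tcp_pos: [0.5638, -0.1567, 0.2405]
tool_rot: [-3.139, 0.004, 0.299]
force: [-0.1, 0.1, -3.9]
gripper_width: 0.527
grip_force: 83.6
```

Request:
step_arm(targets=[{"travel":[0,0,-0.1],"angular":[-0.925,-0.298,0],"hand":0.3},{"travel":[0,0,-0.1],"angular":[-0.925,-0.298,0],"hand":0.3},{"travel":[0,0,-0.1],"angular":[-0.925,-0.298,0],"hand":0.3},{"travel":[0,0,-0.1],"angular":[-0.925,-0.298,0],"hand":0.3},{"travel":[0,0,-0.1],"angular":[-0.925,-0.298,0],"hand":0.3},{"travel":[0,0,-0.1],"angular":[-0.925,-0.298,0],"hand":0.3},{"travel":[0,0,-0.1],"angular":[-0.925,-0.298,0],"hand":0.3},{"travel":[0,0,-0.1],"angular":[-0.925,-0.298,0],"hand":0.3},{"travel":[0,0,-0.1],"angular":[-0.925,-0.298,0],"hand":0.3},{"travel":[0,0,0],"angular":[0,0,0],"hand":0.3},{"travel":[0,0,0],"angular":[0,0,0],"hand":0.3}])

```text
t: 6.1
tcp_pos: [0.5637, -0.1556, 0.2054]
tool_rot: [2.534, -0.002, 0.305]
force: [0.4, -0.3, -2.5]
gripper_width: 0.529
grip_force: 83.8
```

```bash
cat > look.py <<'E'
import sys
from tri import *
from scipy.spatial.transform import Rotation as Ro
def look(tag,k=6,w=50,hh=45):
    t,_=get_image("top");s,_=get_image("side");st=state()
    cv2.imwrite(f"pics/top{tag}.png",t);cv2.imwrite(f"pics/side{tag}.png",s)
    O,R=mount(np.radians(-72.2));Rt=Ro.from_euler("xyz",st["tool_rot"]).as_matrix()
    print(st["t"],st["tcp_pos"].round(4),"force",st["force"].round(1),"mom",st["moment"].round(2),"grip",st["gripper_width"].round(3),st["grip_force"])
    Rp=Rt@np.diag([1,1,1]);P=np.c_[Rt[:,1],Rt[:,0],-Rt[:,2]]
    print("pad-vs-mount rotvec deg (mount axes)",np.degrees(Ro.from_matrix(R.T@P).as_rotvec()).round(2))
    o=[]
    m=np.array([.5815,-.1915,.1545])
    for n,im in(("top",t),("side",s)):
        a=proj(n,m)[0].round().astype(int);x0,y0=a-[w//1,hh]
        x0=max(x0,0);y0=max(y0,0);print(n,"crop origin",x0,y0,"scale",k)
        o.append(big(im,x0,y0,x0+2*w,y0+2*hh,k))
    v=np.vstack(o) if 0 else np.hstack(o)
    cv2.imwrite(f"pics/look{tag}.png",v);print(v.shape)
E
python3 -c "
from look import *
look('2',k=5,w=40,hh=50)"
```

```text
Traceback (most recent call last):
  File "look.py", line 8, in look
    print(st["t"],st["tcp_pos"].round(4),"force",st["force"].round(1),"mom",st["moment"].round(2),"grip",st["gripper_width"].round(3),st["grip_force"])
                                                                                                         ^^^^^^^^^^^^^^^^^^^^^^^^^
AttributeError: 'float' object has no attribute 'round'
```

Request:
step_arm(targets=[{"travel":[0.06,-0.08,-0.37],"angular":[0,0,0],"hand":0.3},{"travel":[0.06,-0.08,-0.37],"angular":[0,0,0],"hand":0.3},{"travel":[0,0,0],"angular":[0,0,0],"hand":0.3},{"travel":[0,0,0],"angular":[0,0,0],"hand":0.3}])

```text
t: 6.6
tcp_pos: [0.5699, -0.1632, 0.178]
tool_rot: [2.531, -0.005, 0.303]
force: [1.4, -0.6, -2.9]
gripper_width: 0.53
grip_force: 83.8
```

```bash
sed -i 's/st\["gripper_width"\].round(3)/st["gripper_width"]/' look.py; python3 -c "
from look import *
look('2',k=5,w=40,hh=50)"
```

```text
6.7 [ 0.5705 -0.163   0.1787] force [ 0.  -0.8 -3.7] mom [0.94 0.26 0.01] grip 0.5339796080493063 83.8151478767395
pad-vs-mount rotvec deg (mount axes) [ 0.08 -0.02 -0.57]
top crop origin 269 141 scale 5
side crop origin 193 91 scale 5
(500, 800, 3)
```

View pics/look2.png

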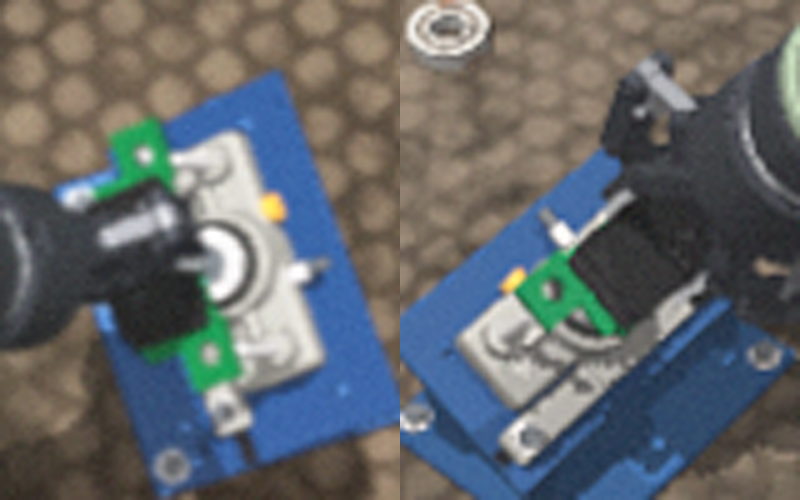

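```bash
cat >> look.py <<'E'
def holes(tag):
    H={}
    for n,(x0,y0,x1,y1) in(("top",(280,155,340,230)),("side",(205,125,250,170))):
        im=cv2.imread(f"pics/{n}{tag}.png");k=8;s=cv2.resize(im[y0:y1,x0:x1],None,fx=k,fy=k,interpolation=cv2.INTER_CUBIC);h=cv2.cvtColor(s,cv2.COLOR_BGR2HSV)
        g=np.uint8((h[...,0]>50)&(h[...,0]<90)&(h[...,1]>110))*255
        cs,hi=cv2.findContours(g,cv2.RETR_CCOMP,cv2.CHAIN_APPROX_NONE);H[n]=[]
        for c,q in zip(cs,hi[0]):
            if q[3]>=0 and cv2.contourArea(c)>200:
                M=cv2.moments(c);H[n].append(np.array([M['m10'],M['m01']])/M['m00']/k+[x0-.5,y0-.5])
    H["top"].sort(key=lambda u:u[1]);print(H);return H
E
python3 - <<'E'
from look import *
H=holes("2");st=state();T=st["tcp_pos"]
O,R=mount(np.radians(-72.2))
tips=np.array([[.63111,-.17642,.15488],[.53186,-.20668,.15538]]);
if H["side"]:
    l,e=tri(H["top"][0],H["side"][0]);print("left hole",l,e,"rel tip (mount mm)",(l-tips[0])@R*1000,"rel TCP",(l-T)@R*1000)
    r=ray("top",H["top"][1],l[2])[0];print("right",r,(r-tips[1])@R*1000,"rel TCP",(r-T)@R*1000,np.linalg.norm(l-r),np.degrees(np.arctan2(*(l-r)[[1,0]])))
E
```

```text
{'top': [array([297.25042669, 171.52361751]), array([310.48723338, 211.2164487 ])], 'side': [array([222.77578947, 148.46054825])]}
left hole [ 0.62537853 -0.15870735  0.18655196] [array([ 0.06, -0.07]), array([0.1 , 0.03])] rel tip (mount mm) [ 2.91628556 -0.04242652 36.62231739] rel TCP [14.92149463 53.5936908  -0.91759331]
right [ 0.52524037 -0.18923834  0.18655196] [ 2.61844469 -0.97090975 36.22048052] rel TCP [ 1.36581030e+01 -5.10839746e+01 -3.29569737e-02] 0.10468902697956065 16.955867438173968
```

Request:
step_arm(targets=[{"travel":[0.05,-0.14,-0.28],"angular":[0,0,0],"hand":0.3},{"travel":[0.05,-0.14,-0.27],"angular":[0,0,0],"hand":0.3},{"travel":[0,0,0],"angular":[0,0,0],"hand":0.3},{"travel":[0,0,0],"angular":[0,0,0],"hand":0.3},{"travel":[0,0,0],"angular":[0,0,0],"hand":0.3}])

```text
t: 7.2
tcp_pos: [0.5744, -0.1737, 0.1567]
tool_rot: [2.53, -0.007, 0.304]
force: [-0.4, 0.3, -4.1]
gripper_width: 0.535
grip_force: 83.8
```

Run:
```python
from look import *
look('3',k=5,w=40,hh=50)
H=holes("3");st=state();T=st["tcp_pos"]
O,R=mount(np.radians(-72.8))
tips=np.array([[.63111,-.17642,.15488],[.53186,-.20668,.15538]]);
if H["side"]:
    l,e=tri(H["top"][0],H["side"][0]);print("left hole",l,e,"rel tip (mount mm)",(l-tips[0])@R*1000,"rel TCP",(l-T)@R*1000)
    r=ray("top",H["top"][1],l[2])[0];print("right",r,(r-tips[1])@R*1000,"rel TCP",(r-T)@R*1000,np.linalg.norm(l-r),np.degrees(np.arctan2(*(l-r)[[1,0]])))
```

```text
7.3 [ 0.5743 -0.1736  0.1565] force [-0.6  0.4 -3. ] mom [ 0.94  0.31 -0.01] grip 0.5323200707204397 83.81299316883087
pad-vs-mount rotvec deg (mount axes) [ 0.09 -0.02 -0.52]
top crop origin 269 141 scale 5
side crop origin 193 91 scale 5
(500, 800, 3)
{'top': [array([300.27677497, 172.30697954]), array([313.88058159, 210.42296031])], 'side': [array([220.43678577, 152.29058023])]}
left hole [ 0.62900837 -0.16847385  0.16489012] [array([ 0.05, -0.06]), array([0.08, 0.02])] rel tip (mount mm) [-0.98551207  0.34209825 12.91016275] rel TCP [14.01855871 53.79128867  0.41398336]
right [ 0.53089699 -0.20051321  0.16489012] [ 0.39588565  0.90362505 11.33251035] rel TCP [ 15.32443311 -49.40668757  -0.50039974] 0.1032102887519725 18.08502144995508
```

View pics/look3.png

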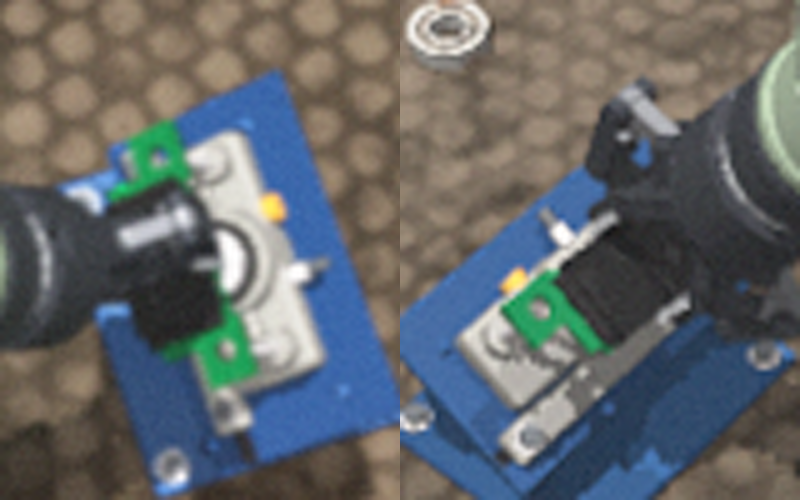

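Request:
step_arm(targets=[{"travel":[0.003,-0.044,-0.061],"angular":[0,0,0],"hand":0.3},{"travel":[0.013,-0.041,-0.061],"angular":[0,0,0],"hand":0.3},{"travel":[0.013,-0.041,-0.061],"angular":[0,0,0],"hand":0.3},{"travel":[0.013,-0.041,-0.061],"angular":[0,0,0],"hand":0.3},{"travel":[0,0,0],"angular":[0,0,0],"hand":0.3}])

```text
t: 7.8
tcp_pos: [0.5753, -0.1807, 0.1454]
tool_rot: [2.531, -0.005, 0.303]
force: [0.0, 0.1, -3.3]
gripper_width: 0.532
grip_force: 83.9
```

Run:
```python
from look import *
look('4',k=5,w=40,hh=50)
```

```text
7.9 [ 0.5754 -0.1806  0.1457] force [ 0.3 -0.5 -3.6] mom [0.98 0.29 0.05] grip 0.5305181504407945 83.85455310344696
pad-vs-mount rotvec deg (mount axes) [ 0.01  0.02 -0.5 ]
top crop origin 269 141 scale 5
side crop origin 193 91 scale 5
(500, 800, 3)
```

View pics/look4.png

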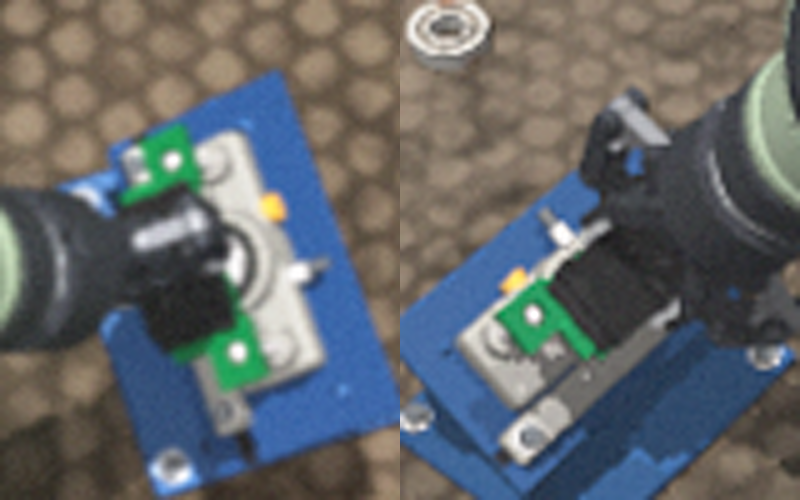

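Request:
step_arm(targets=[{"travel":[0.013,-0.041,-0.061],"angular":[0,0,0],"hand":0.3},{"travel":[0.013,-0.041,-0.061],"angular":[0,0,0],"hand":0.3},{"travel":[0,0,0],"angular":[0,0,0],"hand":0.3}])

```text
t: 8.2
tcp_pos: [0.5764, -0.1839, 0.1406]
tool_rot: [2.531, -0.005, 0.304]
force: [-0.2, -0.1, -3.7]
gripper_width: 0.531
grip_force: 83.9
```

Request:
step_arm(targets=[{"travel":[0.013,-0.041,-0.061],"angular":[0,0,0],"hand":0.3},{"travel":[0.013,-0.041,-0.061],"angular":[0,0,0],"hand":0.3},{"travel":[0,0,0],"angular":[0,0,0],"hand":0.3}])

```text
t: 8.5
tcp_pos: [0.5774, -0.1872, 0.1357]
tool_rot: [2.531, -0.005, 0.304]
force: [-0.1, 0.1, -3.9]
gripper_width: 0.531
grip_force: 83.9
```

Request:
step_arm(targets=[{"travel":[0.013,-0.041,-0.061],"angular":[0,0,0],"hand":0.3},{"travel":[0.013,-0.041,-0.061],"angular":[0,0,0],"hand":0.3},{"travel":[0,0,0],"angular":[0,0,0],"hand":0.3}])

```text
t: 8.8
tcp_pos: [0.5784, -0.1905, 0.1308]
tool_rot: [2.531, -0.005, 0.304]
force: [0.2, 0.4, -3.1]
gripper_width: 0.532
grip_force: 83.9
```

Request:
step_arm(targets=[{"travel":[0.013,-0.041,-0.061],"angular":[0,0,0],"hand":0.3},{"travel":[0.009,-0.027,-0.041],"angular":[0,0,0],"hand":0.3},{"travel":[0,0,0],"angular":[0,0,0],"hand":0.3}])

```text
t: 9.1
tcp_pos: [0.5794, -0.1932, 0.1269]
tool_rot: [2.531, -0.005, 0.304]
force: [0.1, 0.3, -3.1]
gripper_width: 0.531
grip_force: 83.9
```

Request:
step_arm(targets=[{"travel":[0.009,-0.027,-0.041],"angular":[0,0,0],"hand":0.3},{"travel":[0,0,0],"angular":[0,0,0],"hand":0.3}])

```text
t: 9.3
tcp_pos: [0.5799, -0.1942, 0.1254]
tool_rot: [2.531, -0.005, 0.304]
force: [-0.0, -0.5, -4.1]
gripper_width: 0.525
grip_force: 83.9
```

Request:
step_arm(targets=[{"travel":[0.009,-0.027,-0.041],"angular":[0,0,0],"hand":0.3},{"travel":[0,0,0],"angular":[0,0,0],"hand":0.3}])

```text
t: 9.5
tcp_pos: [0.5802, -0.1951, 0.124]
tool_rot: [2.531, -0.005, 0.304]
force: [-1.3, 2.1, -0.6]
gripper_width: 0.531
grip_force: 84.3
```

Request:
step_arm(targets=[{"travel":[0.009,-0.027,-0.041],"angular":[0,0,0],"hand":0.3},{"travel":[0,0,0],"angular":[0,0,0],"hand":0.3}])

```text
t: 9.7
tcp_pos: [0.5805, -0.1962, 0.1224]
tool_rot: [2.531, -0.005, 0.304]
force: [-2.9, 2.2, 0.6]
gripper_width: 0.532
grip_force: 84.5
```

Request:
step_arm(targets=[{"travel":[-0.001,-0.03,-0.041],"angular":[0,0,0],"hand":0.3},{"travel":[0,0,0],"angular":[0,0,0],"hand":0.3}])

```text
t: 9.9
tcp_pos: [0.5809, -0.1973, 0.1208]
tool_rot: [2.531, -0.006, 0.304]
force: [-1.7, 3.2, 0.8]
gripper_width: 0.529
grip_force: 84.5
```

Request:
step_arm(targets=[{"travel":[0.009,-0.027,-0.041],"angular":[0,0,0],"hand":0.3},{"travel":[0,0,0],"angular":[0,0,0],"hand":0.3}])

```text
t: 10.1
tcp_pos: [0.5812, -0.1983, 0.1194]
tool_rot: [2.531, -0.006, 0.304]
force: [-2.2, 4.7, 3.9]
gripper_width: 0.533
grip_force: 84.9
```

Request:
step_arm(targets=[{"travel":[0.009,-0.027,-0.041],"angular":[0,0,0],"hand":0.3},{"travel":[0,0,0],"angular":[0,0,0],"hand":0.3}])

```text
t: 10.3
tcp_pos: [0.5813, -0.1983, 0.1193]
tool_rot: [2.53, -0.006, 0.306]
force: [-10.5, 15.7, 18.3]
gripper_width: 0.526
grip_force: 86.9
```

Request:
step_arm(targets=[{"travel":[-0.004,0.012,0.018],"angular":[0,0,0],"hand":0.3},{"travel":[0,0,0],"angular":[0,0,0],"hand":0.8},{"travel":[0,0,0],"angular":[0,0,0],"hand":0.8},{"travel":[0,0,0],"angular":[0,0,0],"hand":0.8},{"travel":[0,0,0],"angular":[0,0,0],"hand":0.8},{"travel":[-0.044,0.137,0.205],"angular":[0,0,0],"hand":0.8},{"travel":[-0.088,0.273,0.41],"angular":[0,0,0],"hand":0.8},{"travel":[-0.088,0.273,0.41],"angular":[0,0,0],"hand":0.8},{"travel":[-0.088,0.273,0.41],"angular":[0,0,0],"hand":0.8},{"travel":[0,0,0],"angular":[0,0,0],"hand":0},{"travel":[0,0,0],"angular":[0,0,0],"hand":0}])

```text
t: 11.4
tcp_pos: [0.5692, -0.1608, 0.1759]
tool_rot: [2.53, -0.007, 0.304]
force: [-0.3, -0.1, -0.3]
gripper_width: 0.471
grip_force: 0.0
```

Request:
step_arm(targets=[{"travel":[0.06,0.02,0],"angular":[0,0,0],"hand":0},{"travel":[0,0,0],"angular":[0,0,0],"hand":0},{"travel":[0,0,0],"angular":[0,0,0],"hand":0},{"travel":[0.055,-0.171,-0.256],"angular":[0,0,0],"hand":0},{"travel":[0.055,-0.171,-0.256],"angular":[0,0,0],"hand":0},{"travel":[0.055,-0.171,-0.256],"angular":[0,0,0],"hand":0},{"travel":[0.044,-0.137,-0.205],"angular":[0,0,0],"hand":0},{"travel":[0,0,0],"angular":[0,0,0],"hand":0},{"travel":[0,0,0],"angular":[0,0,0],"hand":0}])

```text
t: 12.3
tcp_pos: [0.5793, -0.1862, 0.1363]
tool_rot: [2.531, -0.005, 0.304]
force: [0.0, 0.1, -0.5]
gripper_width: -0.001
grip_force: 0.0
```

Request:
step_arm(targets=[{"travel":[0.009,-0.027,-0.041],"angular":[0,0,0],"hand":0},{"travel":[0.009,-0.027,-0.041],"angular":[0,0,0],"hand":0},{"travel":[0,0,0],"angular":[0,0,0],"hand":0}])

```text
t: 12.6
tcp_pos: [0.5804, -0.1882, 0.1334]
tool_rot: [2.531, -0.006, 0.304]
force: [-0.4, -0.1, 0.5]
gripper_width: 0.001
grip_force: 0.0
```

Request:
step_arm(targets=[{"travel":[0.009,-0.027,-0.041],"angular":[0,0,0],"hand":0},{"travel":[0.004,-0.014,-0.02],"angular":[0,0,0],"hand":0},{"travel":[0,0,0],"angular":[0,0,0],"hand":0}])

```text
t: 12.9
tcp_pos: [0.5807, -0.1899, 0.1307]
tool_rot: [2.531, -0.005, 0.304]
force: [0.6, -0.6, -0.1]
gripper_width: -0.002
grip_force: 0.0
```

Request:
step_arm(targets=[{"travel":[0.004,-0.014,-0.02],"angular":[0,0,0],"hand":0},{"travel":[0,0,0],"angular":[0,0,0],"hand":0}])

```text
t: 13.1
tcp_pos: [0.5809, -0.1905, 0.13]
tool_rot: [2.531, -0.005, 0.304]
force: [-0.3, 0.1, 0.4]
gripper_width: 0.003
grip_force: 0.0
```

Request:
step_arm(targets=[{"travel":[0.004,-0.014,-0.02],"angular":[0,0,0],"hand":0},{"travel":[0,0,0],"angular":[0,0,0],"hand":0}])

```text
t: 13.3
tcp_pos: [0.5811, -0.1911, 0.1291]
tool_rot: [2.531, -0.005, 0.304]
force: [0.5, 0.4, -0.2]
gripper_width: -0.002
grip_force: 0.0
```

Request:
step_arm(targets=[{"travel":[0.004,-0.014,-0.02],"angular":[0,0,0],"hand":0},{"travel":[0,0,0],"angular":[0,0,0],"hand":0}])

```text
t: 13.5
tcp_pos: [0.5813, -0.1914, 0.1288]
tool_rot: [2.531, -0.005, 0.304]
force: [-1.7, 2.5, 4.2]
gripper_width: 0.0
grip_force: 2.3
```

Request:
step_arm(targets=[{"travel":[0.004,-0.014,-0.02],"angular":[0,0,0],"hand":0},{"travel":[0,0,0],"angular":[0,0,0],"hand":0}])

```text
t: 13.7
tcp_pos: [0.5814, -0.1915, 0.1287]
tool_rot: [2.53, -0.006, 0.305]
force: [-5.6, 8.7, 10.6]
gripper_width: 0.001
grip_force: 7.3
```

Request:
step_arm(targets=[{"travel":[0.004,-0.014,-0.02],"angular":[0,0,0],"hand":0},{"travel":[0,0,0],"angular":[0,0,0],"hand":0}])

```text
t: 13.9
tcp_pos: [0.5814, -0.1915, 0.1286]
tool_rot: [2.53, -0.006, 0.306]
force: [-10.2, 13.1, 19.0]
gripper_width: 0.001
grip_force: 12.0
```

Request:
step_arm(targets=[{"travel":[0.004,-0.014,-0.02],"angular":[0,0,0],"hand":0},{"travel":[0,0,0],"angular":[0,0,0],"hand":0}])

```text
t: 14.1
tcp_pos: [0.5815, -0.1916, 0.1285]
tool_rot: [2.53, -0.005, 0.307]
force: [-13.5, 18.2, 25.6]
gripper_width: 0.001
grip_force: 16.7
```

Request:
step_arm(targets=[{"travel":[-0.009,0.027,0.041],"angular":[0,0,0],"hand":0},{"travel":[-0.044,0.137,0.205],"angular":[0,0,0],"hand":0},{"travel":[-0.088,0.273,0.41],"angular":[0,0,0],"hand":0},{"travel":[-0.088,0.273,0.41],"angular":[0,0,0],"hand":0},{"travel":[-0.1,0.5,0.8],"angular":[0,0,0],"hand":0},{"travel":[-0.1,0.9,0.8],"angular":[0,0,0],"hand":0},{"travel":[-0.1,1,0.8],"angular":[0,0,0],"hand":0},{"travel":[-0.1,1,0.8],"angular":[0,0,0],"hand":0},{"travel":[0,0,0],"angular":[0,0,0],"hand":0}])

```text
t: 15.0
tcp_pos: [0.5591, -0.0271, 0.3]
tool_rot: [2.53, -0.012, 0.309]
force: [0.7, 0.3, 0.1]
gripper_width: -0.003
grip_force: 0.0
```

Run:
```python
from look import *
look('5',k=5,w=40,hh=50)
O,R=mount(np.radians(-72.8),(.591,-.221));v=cv2.imread("pics/look5.png")
for n,(x0,y0),dx in(("top",(269,141),0),("side",(193,91),400)):
    for z,c in((54,(0,255,255)),(44,(0,0,255))):
        h=39.5 if z==54 else 68
        pts=[(-24,-39.5,54),(24,-39.5,54),(24,39.5,54),(-24,39.5,54)] if z==54 else [(24,-68,44),(24,68,44)]
        q=((proj(n,O+np.array(pts)@R.T/1000)-[x0,y0]+.5)*5+[dx,0]).round().astype(np.int32)
        for a in q:cv2.circle(v,tuple(int(i) for i in a),2,c,-1)
cv2.imwrite("pics/fin.png",v)
```

```text
15.1 [ 0.5574 -0.0301  0.2957] force [-0.1 -0.5 -0.6] mom [0.55 0.15 0.05] grip 0.002320927797690927 0.0
pad-vs-mount rotvec deg (mount axes) [ 0.17 -0.01 -0.47]
top crop origin 269 141 scale 5
side crop origin 193 91 scale 5
(500, 800, 3)
```

View pics/fin.png

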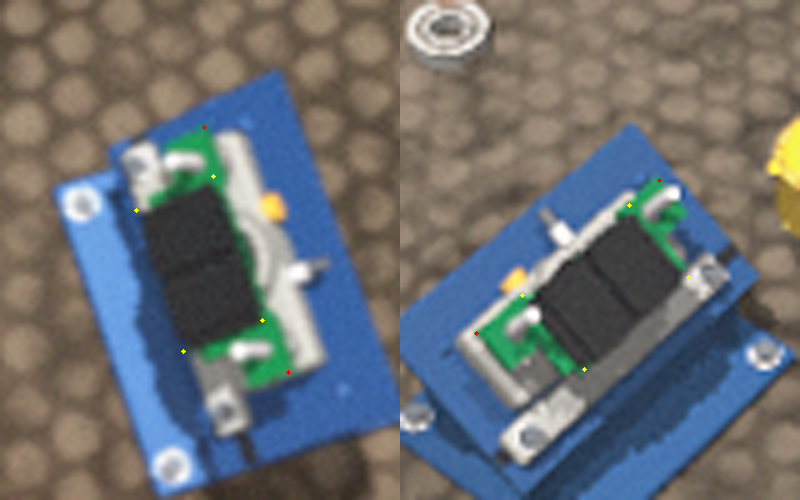

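The final view shows both pins (top view 185,160 and 250,350) passing through the ears, with the lining facing out. I'll check squareness from depth.

Run:
```python
from look import *
O,R=mount(np.radians(-72.8),(.591,-.221))
for n in("top","side"):
    im,d=get_image(n);c=camera_model(n)
    a=np.linspace(-15,15,13);b=np.r_[np.linspace(-33,-8,12),np.linspace(8,33,12)]
    P=np.array([(x,y+2,54) for x in a for y in b])
    uv=np.unique(proj(n,O+P@R.T/1000).round().astype(int),axis=0)
    z=d[uv[:,1],uv[:,0]];k=z>0;q=np.c_[uv,np.ones(len(uv))][k]@np.linalg.inv(c["mtx"]).T*z[k,None]
    w=((q@c["T"][:3,:3].T+c["T"][:3,3])-O)@R*1000
    f=np.linalg.lstsq(np.c_[w[:,:2],np.ones(len(w))],w[:,2],rcond=None)[0]
    print(n,len(w),"tilt deg x,y",np.degrees(f[:2]).round(2),"z",w[:,2].mean().round(2),"sd",(w[:,2]-np.c_[w[:,:2],np.ones(len(w))]@f).std().round(2))
```

```text
top 242 tilt deg x,y [ 1.35 -1.09] z 53.85 sd 2.16
side 232 tilt deg x,y [-0.31 -0.58] z 52.65 sd 1.78
```

Depth puts the lining face at 53–54 mm (54 expected when home) with about 1° of tilt, which is within noise. Handing in.

```bash
python3 -c "
from bench import *
print(sign_off())"
```

```text
the job is handed in; nothing more can be done
None
```

The new pad is hung on both pins with the lining out and pressed home until the piston hit its hard stop. It sits square to within about 1° by depth measurement, no other bench item was touched, and the job was handed in at about 15 s.

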